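# Take a flask out of the heated specimen chamber

## Task

Lift the clear flap of the heated specimen chamber by its red bar until it stands open by itself, take out the flask with the orange cap and set it down flat inside the steel tray without dropping it. Once it lies there, close the flap fully again; leave the flask with the blue cap undisturbed in the chamber.

Things in the scene. Friction and masses are not known exactly. Their poses are not given: they have to be found in the camera images.
- chamber: Heated chamber, fixed: white base, four clear walls, top covered by the clear flap. Outside 140 (x) x 260 (y) x 110 (z) mm, walls 5 mm, inner floor 60 mm above the desk. Origin: centre of underside, on the desk; z up, -x is the front (towards the robot), +x the hinge side. The two flasks lie on its floor side by side, about 56 mm to +y and -y of the middle, in either order.
- flap (a joint): Angle of the clear flap (140 x 260 x 6 mm, 0.25 kg), rad: 0 shut (level), growing as raised, about the chamber's y axis along the far (+x) top edge. Below 1.57 (upright) gravity closes it, slowed by a damper; past upright it leans back by itself to a stop at 1.85 and stays. Raising takes about 2 N at the bar.
- flap_bar (a point): Middle of the round red bar, the flap's handle: diameter 12, 120 mm long, parallel to the chamber's y, on two arms 55 mm either side of the middle, free to grip between them. In the flap's plane, 42 mm beyond its front edge (shut: 42 mm in front of the front wall, 113 mm above the desk), 182 mm from the hinge axis. It can turn within a grip as the flap swings.
- flap_hinge (a point): Point on the flap's hinge axis at the middle of the chamber's far (+x) top edge, 110 mm above the desk; the bar circles about it. The bar's axis is 3 mm above it when the flap is shut.
- flask_orange: The flask to take: rigid, pale, lying flat; body 72 (x) x 48 (y) x 27 (z) mm, short neck, ORANGE-edged label on top, ORANGE round cap (25 mm diameter) on its -x end (cap ends 64 mm from the origin; 100 mm long in all), about 70 g. Origin: centre of the underside of the body; z up. It starts on the chamber floor, cap roughly towards the chamber's front.
- flask_blue: The other flask, the same but with BLUE cap and label edge; it stays where it is in the chamber. Origin: centre of the underside of its body.
- tray: Shallow steel tray fixed to the desk, outside 180 (x) x 130 (y) mm, rim 14 mm above the desk, walls and floor 4 mm thick (inside 172 x 122 mm). Origin: centre of the underside.
- tray_in (a point): Centre of the tray's inner floor, 4 mm above the desk; axes as the tray's.
Things that resemble listed ones, but are neither listed nor needed, are in the scene too. Of the things that look like the tray, the largest one is meant.

How it is judged:
On the way, in this order (a step that is already met when the one before it is completed fails the run):
1. the flap stands open by itself, past upright (over 1.6 rad), not touched by the robot (value of joint flap above 1.6 rad and contact force between each of the arm, the fingers and chamber below 0.05 N), for 0.2 s.
2. the orange-capped flask is lifted out, its underside above 130 mm over the desk (height (world z) of flask_orange above 0.13 m), for 0.1 s.
3. the orange-capped flask lies flat and still in the tray, let go (z of flask_orange in the frame of tray_in below 0.006 m and x of flask_orange in the frame of tray_in between -0.07 and 0.07 m and y of flask_orange in the frame of tray_in between -0.05 and 0.05 m and angle between flask_orange's own z axis and vertical below 0.08 rad and linear speed of flask_orange below 0.02 m/s and contact force between the fingers and flask_orange below 0.05 N), for 0.2 s.
4. the flap is shut (below 0.05 rad) (value of joint flap below 0.05 rad), for 0.2 s.
At the end, for the whole second after the job is handed in: The orange-capped flask lies flat (0.08 rad), still and let go, on the tray floor within the rim (height within 6 mm, origin within 70 mm along, 50 mm across of its centre); the flap is shut (under 0.05 rad); the blue-capped flask lies flat within 30 mm of where it was (all of step 3 and value of joint flap below 0.05 rad and distance of flask_blue from where it was at the start of the episode below 0.03 m and angle between flask_blue's own z axis and vertical below 0.1 rad); the robot touches nothing.
It fails at once if the orange-capped flask is dropped or thrown (moves faster than 0.6 m/s out of the fingers) (linear speed of flask_orange above 0.6 m/s and contact force between the fingers and flask_orange below 0.05 N).
It fails at once if the blue-capped flask is moved more than 30 mm or tipped (distance of flask_blue from where it was at the start of the episode above 0.03 m or angle between flask_blue's own z axis and vertical above 0.3 rad).
It also fails if it takes over 69 s, if anything falls off the work surface, if the arm or the gripper's body presses on something with over 40 N, if the wrist force passes 120 N, or if a joint passes its speed limit or range.

## Robot

A 7-joint arm with a two-finger parallel gripper is mounted at the origin on the work surface. World frame = base frame: x ahead of the robot, y to its left, z up, the work surface at z = 0. Lengths are in m, angles in rad, forces in N, time in s.
With the tool pointing down it reaches from about 0.425 to 0.875 m from the base axis. Payload 4.7 kg.
Tool frame: the origin (TCP) lies at the very end of the fingers, on their centre line; the grasp point (between the pads) lies 19 mm behind it; z points along the fingers, y is the direction in which the jaws open and shut (so a half turn about z gives the same grasp; the last joint's range is limited). The gripper opens to 87 mm and grips with 3 to 60 N. Pads are 19 mm wide; open, the fingers measure 117 mm over their backs; the gripper's body (75 mm by 190 mm) begins 51 mm behind the grasp point.
Start: joints at [1.296, 0.321, -0.07, 1.45, 0.023, 1.371, -0.057], TCP at [0.185, -0.623, 0.223] pointing down, gripper open.
Joint ranges: [-2.86, 2.86], [-0.3, 2.09], [-1.38, 1.24], [0.06, 2.45], [-1.56, 4.7], [0.09, 2.05], [-2.69, 2.69]. Speed limits (rad/s): [2.57, 2.57, 3.14, 3.14, 3.14, 3.14, 3.14].

## Interface

Orientations are given as a rotation vector (axis times angle).
In Python, from bench import ctrl, get_image, camera_info gives the robot as it stands.
- The arm moves only by the tool carry_out, never from a script. Its argument "commands" is a list of rows, each an object of numbers: "tx", "ty", "tz": the shift along the tool's x, y, z in m; "rx", "ry", "rz": the turn, a rotation vector about the tool's x, y, z in rad; "jaw": the opening, from 0 (shut) to 1 (fully open). In form: [{"tx": .., "ty": .., "tz": .., "rx": .., "ry": .., "rz": .., "jaw": ..}, ...]. A call has 1 to 12 rows; each row is the pose to reach, as a shift and turn from the pose commanded when the call began, along the tool's axes at that moment; what a row does not reach only later rows make up. A row lasts 1/8 s, in which the tool goes at most 62.5 mm and 10.7 degrees, less where a joint would pass 70% of its speed; a pose out of reach is approached as far as the arm can. A call with a gripper value outside its range is refused whole. The fingers move at their own pace and stop on an object; "grip_force" is the grip in N (left out, the last holds). Time passes only in rows, so rows that repeat a pose let the fingers close. It gives the time, the measured TCP pose, the force and the opening at its end, in the units of the state.
- ctrl.get_state(): the state, without advancing time (a new reading comes with each control period).
- get_image(name): name is "scene" or "top" or "wrist"; returns the picture (400x640x3 uint8, red, green, blue); there is no depth.
- camera_info(name): a dict with "intrinsics" (3x3 intrinsics, pixels), "R" (3x3) and "t" (3): a world point X has camera coordinates R X + t. Camera axes: x right, y down, z forward; pixel columns grow to the right and rows downward; lengths in m; the calibration is good to about 2 mm. A picture is of the moment at which its call begins: read the wrist's pose just before it. camera_info takes no time and is no camera call; for the wrist camera it gives the pose at the moment of the call.
- ctrl.close_job(): hands the job in, once; it reports no verdict.
The state is a dict: "time": time; "joint_positions": joint angles; "qd": joint speeds; "joint_torque": joint torques, N m; "position": TCP position; "tool_rot": TCP orientation; "ft_force": force on the tool from outside, world axes, zero at the start; "torque": the same for the moment, N m; "grip_width": opening from 0.0 (shut) to 1.0 (fully open).
Only numpy, scipy, OpenCV 4.12 (cv2) and the standard library are available. Lean on these libraries where they do the work, as an engineer would, in place of code of your own. Each camera call takes 0.05 s, during which the arm holds its last target.

## Working session

There is one attempt and no reset: what is moved stays moved. The work goes in short steps, Python scripts to look and compute and a tool call to move; the robot and the scene stay as the last step left them, time stands still between calls to the robot, and variables do not carry over. Pictures are saved under pics/ and viewed, and the job is handed in when it is done.

Besides the shell and the picture viewer there is one more tool, called after "Request:" by a JSON object that holds its "fn" and its "kwargs", one argument or row to a line. carry_out: Moves the arm, as the interface text tells. Its arguments: {"type":"object","properties":{"commands":{"type":"array"},"grip_force":{"type":"number"}},"required":["commands"]}

```bash
ls; mkdir -p pics; python3 - <<'E'
from bench import ctrl,get_image,camera_info
import cv2
s=ctrl.get_state();print(s)
for n in ("scene","top","wrist"):
    print(n,camera_info(n))
    cv2.imwrite(f"pics/{n}0.png",get_image(n)[:,:,::-1])
print(ctrl.get_state()['time'])
E
```

```text
pics
{'time': 0.0, 'joint_positions': array([ 1.29608439,  0.32179575, -0.07006423,  1.4516812 ,  0.02260728,
        1.37080802, -0.05689168]), 'qd': array([ 7.90575505e-05, -1.16696352e-03,  1.48252981e-03,  2.25626355e-04,
       -1.20910432e-03,  1.01875438e-03,  1.76084545e-04]), 'joint_torque': array([-6.21892536e-05, -4.91287315e+01, -4.04046820e-01, -3.12527740e+01,
       -6.38960791e-02,  4.39319573e-02,  1.97041736e-04]), 'position': array([ 0.18490596, -0.62256027,  0.22147595]), 'tool_rot': array([-3.10704190e+00, -4.51853733e-01,  6.06031610e-04]), 'ft_force': array([-0.14145111, -0.96663783,  0.85517192]), 'torque': array([0.01442775, 0.03828148, 0.05743606]), 'grip_width': 0.9967327384957981}
scene {'intrinsics': array([[379.3723289 ,   0.        , 320.01081116],
       [  0.        , 379.3723289 , 202.64434189],
       [  0.        ,   0.        ,   1.        ]]), 'R': array([[-0.86161491,  0.50729998, -0.01632421],
       [ 0.34480411,  0.56141941, -0.75227546],
       [-0.3724646 , -0.6538004 , -0.65864646]]), 't': array([ 0.47432451, -0.01993996,  1.16735676])}
top {'intrinsics': array([[362.06118168,   0.        , 317.76259004],
       [  0.        , 362.06118168, 202.84327357],
       [  0.        ,   0.        ,   1.        ]]), 'R': array([[-0.01424625, -0.99924993, -0.03600868],
       [-0.98771162,  0.0196689 , -0.1550448 ],
       [ 0.15563676,  0.03335739, -0.98725097]]), 't': array([-0.0871672 ,  0.50140018,  0.8496304 ])}
wrist {'intrinsics': array([[338.10419876,   0.        , 318.71134953],
       [  0.        , 338.10419876, 202.19771166],
       [  0.        ,   0.        ,   1.        ]]), 'R': array([[ 0.28467281, -0.95862322, -0.00170558],
       [-0.92549643, -0.2752983 ,  0.26012919],
       [-0.24983543, -0.0724732 , -0.96557232]]), 't': array([-0.6499955 , -0.03242809,  0.39030455])}
0.15
```

View pics/scene0.png

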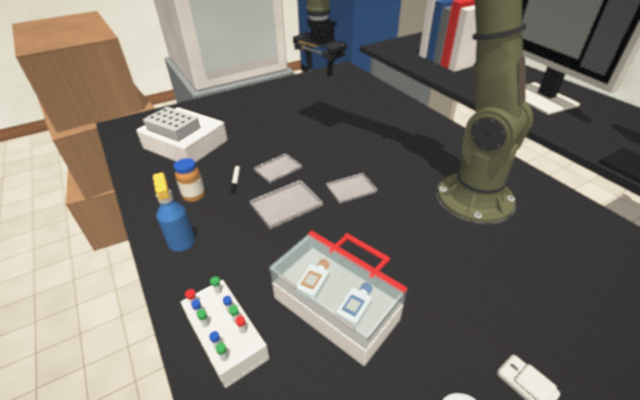

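View pics/top0.png

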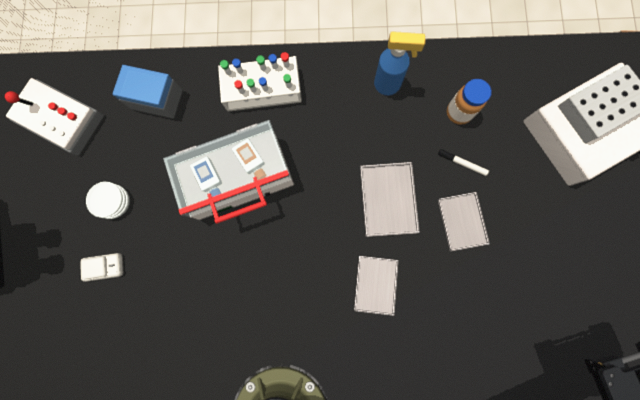

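View pics/wrist0.png

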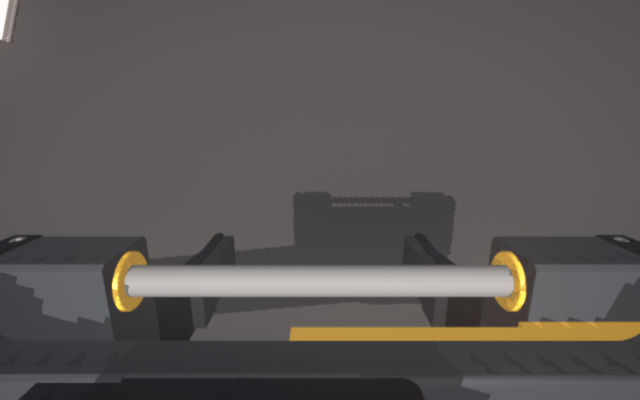

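The top view shows the chamber near (230,165), with its red bar towards the robot around (238,205). The orange flask is on the right at (247,155) and the blue one on the left at (205,172). The largest tray is near (389,199). I'll zoom in next.

```bash
cat > h.py <<'E'
import numpy as np,cv2
from bench import ctrl,get_image,camera_info
def proj(n,X,ci=None):
    c=ci or camera_info(n);X=np.atleast_2d(X);p=X@c['R'].T+c['t'];p=p@c['intrinsics'].T;return p[:,:2]/p[:,2:]
def ray(n,uv,z,ci=None):
    c=ci or camera_info(n);uv=np.atleast_2d(np.array(uv,float))
    d=np.c_[uv,np.ones(len(uv))]@np.linalg.inv(c['intrinsics']).T@c['R'];o=-c['R'].T@c['t']
    return o+d*((z-o[2])/d[:,2])[:,None]
E
python3 - <<'E'
import cv2
a=cv2.imread('pics/top0.png');b=cv2.imread('pics/scene0.png')
cv2.imwrite('pics/t1.png',cv2.resize(a[110:230,150:310],None,fx=5,fy=5,interpolation=2))
cv2.imwrite('pics/t2.png',cv2.resize(a[140:260,345:505],None,fx=5,fy=5,interpolation=2))
cv2.imwrite('pics/s1.png',cv2.resize(b[225:365,260:420],None,fx=4,fy=4,interpolation=2))
E
```

```text
(no output)
```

View pics/t1.png

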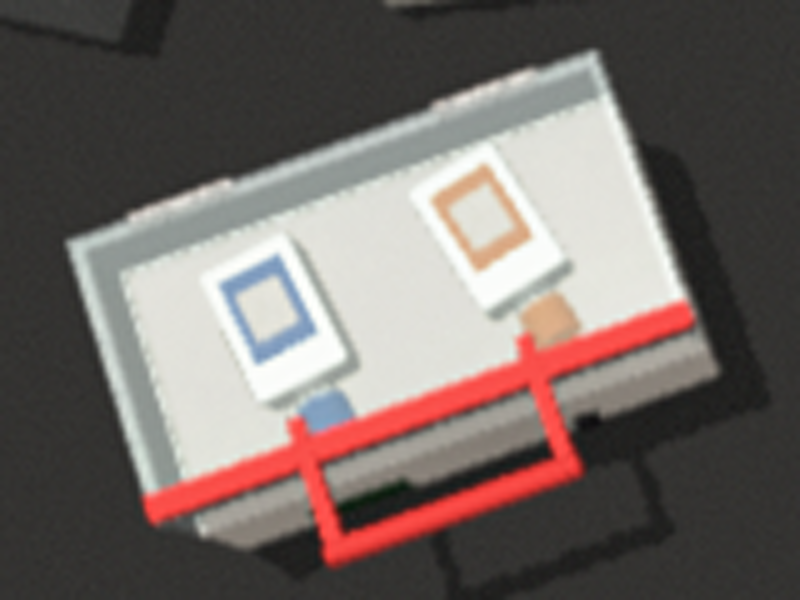

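View pics/t2.png

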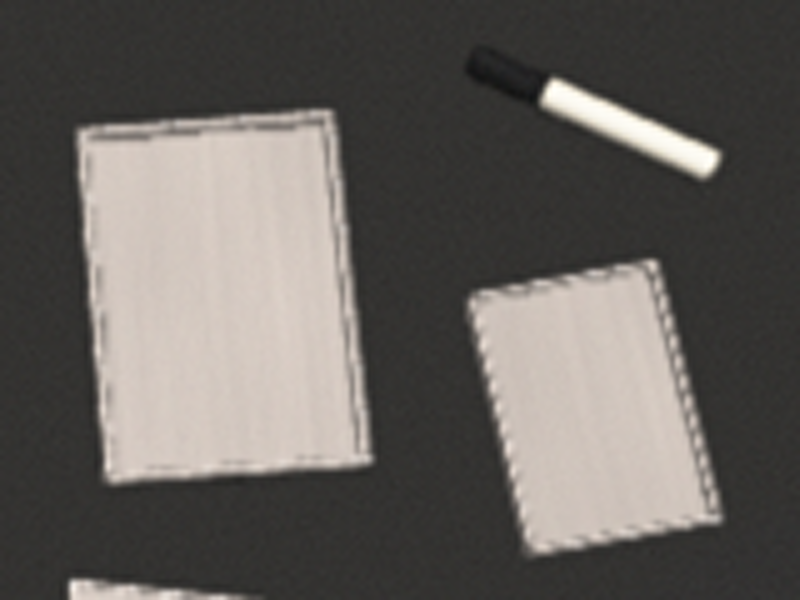

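View pics/s1.png

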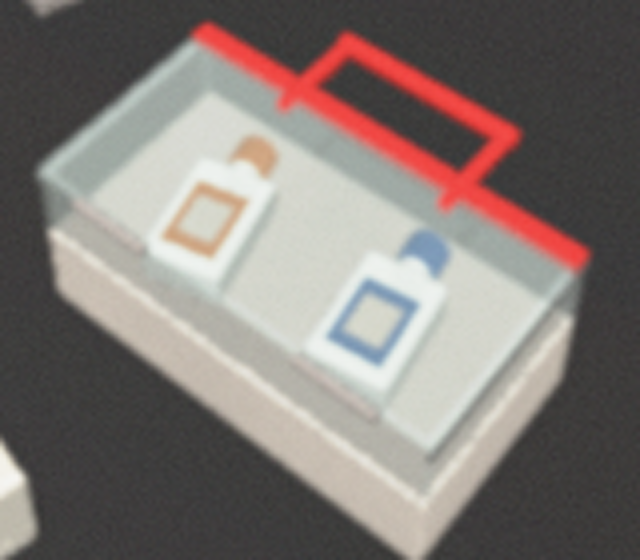

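```bash
cat > fit.py <<'E'
from h import *
from scipy.optimize import least_squares
T=lambda p:((p[0]+.5)/5-.5+150,(p[1]+.5)/5-.5+110)
T2=lambda p:((p[0]+.5)/5-.5+345,(p[1]+.5)/5-.5+140)
S=lambda p:((p[0]+.5)/4-.5+260,(p[1]+.5)/4-.5+225)
b=.112;
top=[((-b,.060,.113),(333,553)),((-b,-.060,.113),(575,467)),((.07,.13,.113),(72,242)),((.07,-.13,.113),(597,55)),((-.07,.13,.113),(152,508)),((-.07,-.13,.113),(690,316))]
sc=[((-b,-.060,.113),(346,41)),((-b,.060,.113),(515,134)),((.07,-.13,.113),(42,173)),((.07,.13,.113),(432,447)),((-.07,-.13,.113),(203,34)),((-.07,.13,.113),(585,262))]
def w(p,L):
    L=np.array(L);c,s=np.cos(p[2]),np.sin(p[2]);return np.c_[p[0]+c*L[:,0]-s*L[:,1],p[1]+s*L[:,0]+c*L[:,1],L[:,2]]
ct,cs=camera_info('top'),camera_info('scene')
def res(p,which='ts'):
    r=[]
    if 't' in which:r.append(proj('top',w(p,[a for a,_ in top]),ct)-[T(q) for _,q in top])
    if 's' in which:r.append(proj('scene',w(p,[a for a,_ in sc]),cs)-[S(q) for _,q in sc])
    return np.concatenate(r).ravel()
for k in ('t','s','ts'):
    f=least_squares(res,[.6,.2,.2],args=(k,),loss='soft_l1');print(k,f.x.round(4),np.abs(f.fun).max(),f.cost)
print(res(f.x).reshape(-1,2).round(1).tolist())
P=f.x
print('hinge',w(P,[(.07,0,.11)]),'bar',w(P,[(-b,0,.113)]))
# tray
q=[(79,130),(334,112),(371,462),(108,482)]
R=ray('top',[T2(x) for x in q],.014,ct);print(R.round(4),R.mean(0));print([np.linalg.norm(R[i]-R[(i+1)%4]) for i in range(4)])
for n,z,q in (('o label',.087,(481,217)),('b label',.087,(267,308)),('o corners',.087,(412,188)),('',.087,(487,147)),('',.087,(570,262)),('',.087,(490,312)),('capend',.074,(556,335))):
    X=ray('top',T(q),z,ct)[0];d=X[:2]-P[:2];c,s=np.cos(P[2]),np.sin(P[2]);print(n,X.round(4),'local',(c*d[0]+s*d[1]).round(4),(-s*d[0]+c*d[1]).round(4))
for n,q in (('o',(205,221)),('b',(373,320)),):
    X=ray('scene',S(q),.087,cs)[0];print('scene',n,X.round(4))
E
python3 fit.py
```

```text
t [0.5783 0.1131 0.3309] 2.2360646879190824 4.840862409394433
s [0.5774 0.1149 0.3432] 1.5973156826677837 4.721248516257889
ts [0.5777 0.114  0.3379] 2.8426400256262525 10.560101973787972
[[-1.4, 0.4], [0.5, -0.9], [-1.1, -0.1], [-0.7, -0.9], [0.0, 2.8], [0.6, 1.6], [-1.2, -0.0], [-0.1, 1.6], [-1.4, -1.0], [-0.5, 0.8], [0.6, -1.8], [0.4, -1.5]]
hinge [[0.6437133  0.13724172 0.11      ]] bar [[0.47200785 0.07689905 0.113     ]]
[[ 0.5974 -0.2049  0.014 ]
 [ 0.6037 -0.3341  0.014 ]
 [ 0.426  -0.3426  0.014 ]
 [ 0.4183 -0.2134  0.014 ]] [ 0.51135045 -0.27373109  0.014     ]
[np.float64(0.1293478297177412), np.float64(0.17790518419713902), np.float64(0.1294155514978023), np.float64(0.17925400990962004)]
o label [0.6156 0.0723 0.087 ] local 0.0219 -0.0519
b label [0.5734 0.1739 0.087 ] local 0.0158 0.0579
o corners [0.6307 0.1058 0.087 ] local 0.0473 -0.0254
 [0.6502 0.07   0.087 ] local 0.0538 -0.0656
 [0.5924 0.0295 0.087 ] local -0.0141 -0.0847
 [0.569  0.0672 0.087 ] local -0.0237 -0.0413
capend [0.5603 0.0383 0.074 ] local -0.0415 -0.0657
scene o [0.6163 0.0751 0.087 ]
scene b [0.5731 0.1747 0.087 ]
```

```bash
cat >> h.py <<'E'
from scipy.spatial.transform import Rotation as Ro
def plan(p,yaw_y=None,st=None):
    """shift in tool axes to reach p; yaw_y = world heading of tool y (tool down)"""
    s=st or ctrl.get_state();R=Ro.from_rotvec(s['tool_rot']);sh=R.inv().apply(np.array(p)-s['position'])
    o=None
    if yaw_y is not None:
        y=np.array([np.cos(yaw_y),np.sin(yaw_y),0]);z=np.array([0,0,-1.]);T=Ro.from_matrix(np.c_[np.cross(y,z),y,z])
        o=(R.inv()*T).as_rotvec()
    return sh.round(4),None if o is None else o.round(3)
E
python3 - <<'E'
from h import *
s=ctrl.get_state();R=Ro.from_rotvec(s['tool_rot']).as_matrix();print(R.round(3))
c=camera_info('wrist');print('cam in tool',(R.T@(-c['R'].T@c['t']-s['position'])).round(3))
for h in (.34,.34-np.pi):print(plan((.472,.077,.2),h))
E
sed -i 's/^top=.*/top=[((-b,.060,.113),(333,553)),((-b,-.060,.113),(577,467)),((.07,.13,.113),(72,242)),((.07,-.13,.113),(597,55))]/;s/^sc=.*/sc=[((-b,-.060,.113),(346,41)),((-b,.060,.113),(517,134)),((.07,-.13,.113),(42,173)),((.07,.13,.113),(432,447))]/' fit.py; python3 fit.py | head -6
```

```text
[[ 0.959  0.285 -0.   ]
 [ 0.285 -0.959  0.001]
 [-0.    -0.001 -1.   ]]
cam in tool [ 0.07   0.001 -0.163]
(array([ 0.4744, -0.5889,  0.0225]), array([-1.000e-03, -1.000e-03, -1.622e+00]))
(array([ 0.4744, -0.5889,  0.0225]), array([-1.00e-03,  1.00e-03,  1.52e+00]))
t [0.5768 0.1121 0.3322] 0.8506090028795086 1.0085438171045211
s [0.5754 0.1141 0.3413] 1.2487550733445119 1.656998356489749
ts [0.5759 0.1131 0.3361] 1.7368310506493003 3.677302601393412
[[-1.1, 1.2], [0.5, -0.0], [-0.8, 0.5], [-0.3, -0.1], [-0.7, -0.6], [-0.2, 1.0], [-0.8, -1.7], [-0.2, 0.0]]
hinge [[0.64199789 0.136184   0.11      ]] bar [[0.4701791 0.0761648 0.113    ]]
[[ 0.5974 -0.2049  0.014 ]
```

Request:
{"fn": "carry_out", "kwargs": {
  "commands": [
    {"tx":0.05,"ty":-0.03,"tz":-0.01,"rz":-0.1,"jaw":0.45},
    {"tx":0.1,"ty":-0.055,"tz":-0.02,"rz":-0.25,"jaw":0.45},
    {"tx":0.15,"ty":-0.085,"tz":-0.02,"rz":-0.4,"jaw":0.45},
    {"tx":0.2,"ty":-0.11,"tz":-0.02,"rz":-0.55,"jaw":0.45},
    {"tx":0.25,"ty":-0.14,"tz":-0.02,"rz":-0.65,"jaw":0.45},
    {"tx":0.3,"ty":-0.165,"tz":-0.02,"rz":-0.75,"jaw":0.45},
    {"tx":0.35,"ty":-0.195,"tz":-0.02,"rz":-0.85,"jaw":0.45},
    {"tx":0.394,"ty":-0.219,"tz":-0.02,"rz":-0.9,"jaw":0.45},
    {"tx":0.394,"ty":-0.219,"tz":-0.02,"rz":-0.9,"jaw":0.45}
  ]
}}

```text
invalid input
```

```bash
python3 - <<'E'
from h import *
s=ctrl.get_state();print(s['time'],s['position'],s['joint_positions'].round(2),s['grip_width'],s['ft_force'])
print(plan((.472,.0765,.2),.335))
E
```

```text
0.15 [ 0.18495955 -0.6226984   0.22170858] [ 1.3   0.32 -0.07  1.45  0.02  1.37 -0.06] 1.0033877039104118 [-0.29663102 -0.64868278 -0.82001319]
(array([ 0.4743, -0.5885,  0.0225]), array([-1.000e-03, -1.000e-03, -1.617e+00]))
```

Request:
{"fn": "carry_out", "kwargs": {
  "commands": [
    {"tx":0.05,"ty":-0.03,"tz":-0.01,"rx":0,"ry":0,"rz":-0.1,"jaw":0.45},
    {"tx":0.1,"ty":-0.055,"tz":-0.02,"rx":0,"ry":0,"rz":-0.25,"jaw":0.45},
    {"tx":0.15,"ty":-0.085,"tz":-0.02,"rx":0,"ry":0,"rz":-0.4,"jaw":0.45},
    {"tx":0.2,"ty":-0.11,"tz":-0.02,"rx":0,"ry":0,"rz":-0.55,"jaw":0.45},
    {"tx":0.25,"ty":-0.14,"tz":-0.02,"rx":0,"ry":0,"rz":-0.65,"jaw":0.45},
    {"tx":0.3,"ty":-0.165,"tz":-0.02,"rx":0,"ry":0,"rz":-0.75,"jaw":0.45},
    {"tx":0.35,"ty":-0.195,"tz":-0.02,"rx":0,"ry":0,"rz":-0.85,"jaw":0.45},
    {"tx":0.394,"ty":-0.219,"tz":-0.02,"rx":0,"ry":0,"rz":-0.9,"jaw":0.45},
    {"tx":0.394,"ty":-0.219,"tz":-0.02,"rx":0,"ry":0,"rz":-0.9,"jaw":0.45}
  ],
  "grip_force": 15
}}

```text
time: 1.27
position: [0.5037, -0.2955, 0.2424]
tool_rot: [-2.594, -1.771, -0.004]
ft_force: [-0.0, -0.2, 0.7]
grip_width: 0.448
```

```bash
python3 - <<'E'
from h import *
s=ctrl.get_state();print(s['time'],s['position'],s['joint_positions'].round(2),s['grip_width'],s['ft_force'])
print(plan((.472,.0765,.2),.335))
E
```

```text
1.275 [ 0.50370844 -0.29553857  0.24243088] [ 0.88  0.2  -0.45  1.58  0.08  1.38  0.05] 0.44834770883405445 [-0.00527522 -0.1979278   0.65948746]
(array([ 0.3348, -0.165 ,  0.0433]), array([ 0.001, -0.002, -0.708]))
```

Request:
{"fn": "carry_out", "kwargs": {
  "commands": [
    {"tx":0.045,"ty":-0.02,"tz":0.0,"rx":0,"ry":0,"rz":-0.1,"jaw":0.45},
    {"tx":0.09,"ty":-0.045,"tz":0.0,"rx":0,"ry":0,"rz":-0.2,"jaw":0.45},
    {"tx":0.14,"ty":-0.07,"tz":0.01,"rx":0,"ry":0,"rz":-0.3,"jaw":0.45},
    {"tx":0.19,"ty":-0.095,"tz":0.02,"rx":0,"ry":0,"rz":-0.4,"jaw":0.45},
    {"tx":0.24,"ty":-0.12,"tz":0.03,"rx":0,"ry":0,"rz":-0.5,"jaw":0.45},
    {"tx":0.29,"ty":-0.145,"tz":0.04,"rx":0,"ry":0,"rz":-0.6,"jaw":0.45},
    {"tx":0.335,"ty":-0.165,"tz":0.043,"rx":0,"ry":0,"rz":-0.708,"jaw":0.45},
    {"tx":0.335,"ty":-0.165,"tz":0.043,"rx":0,"ry":0,"rz":-0.708,"jaw":0.45},
    {"tx":0.335,"ty":-0.165,"tz":0.043,"rx":0,"ry":0,"rz":-0.708,"jaw":0.45}
  ]
}}

```text
time: 2.4
position: [0.4722, 0.0699, 0.1994]
tool_rot: [1.834, 2.55, -0.002]
ft_force: [-0.1, 0.3, -0.2]
grip_width: 0.452
```

```bash
python3 - <<'E'
from h import *
s=ctrl.get_state();print(s['time'],s['position'],s['joint_positions'].round(2),s['grip_width'],s['ft_force'])
ci=camera_info('wrist');im=get_image('wrist')[:,:,::-1].copy()
cv2.imwrite('pics/w1.png',im)
for p in proj('wrist',[(.4702,.0762,.113),(.4702+.055*.33,.0762-.055*.944,.113),(.4702-.055*.33,.0762+.055*.944,.113)],ci): print(p)
print(plan((.4705,.0763,.094),.335))
E
```

```text
2.4 [0.472218   0.06991866 0.19942382] [ 0.59 -0.01 -0.78  1.87 -0.01  1.28  0.14] 0.45231522916129374 [-0.09559121  0.3432282  -0.15543968]
[319.96407067 197.54655837]
[320.74822    263.97818687]
[319.08732127 123.2700298 ]
(array([0.0072, 0.0005, 0.1054]), array([-0.001,  0.001, -0.012]))
```

View pics/w1.png

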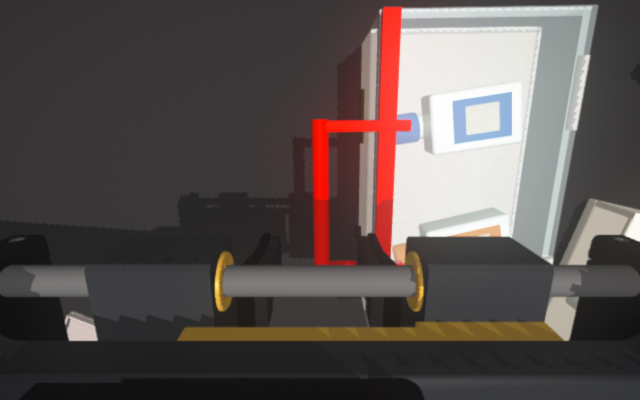

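Request:
{"fn": "carry_out", "kwargs": {
  "commands": [
    {"tx":0.007,"ty":0,"tz":0.03,"rx":0,"ry":0,"rz":-0.01,"jaw":0.45},
    {"tx":0.007,"ty":0,"tz":0.06,"rx":0,"ry":0,"rz":-0.01,"jaw":0.45},
    {"tx":0.007,"ty":0,"tz":0.09,"rx":0,"ry":0,"rz":-0.01,"jaw":0.45},
    {"tx":0.007,"ty":0,"tz":0.105,"rx":0,"ry":0,"rz":-0.01,"jaw":0.45},
    {"tx":0.007,"ty":0,"tz":0.105,"rx":0,"ry":0,"rz":-0.01,"jaw":0.1},
    {"tx":0.007,"ty":0,"tz":0.105,"rx":0,"ry":0,"rz":-0.01,"jaw":0.0},
    {"tx":0.007,"ty":0,"tz":0.105,"rx":0,"ry":0,"rz":-0.01,"jaw":0.0},
    {"tx":0.007,"ty":0,"tz":0.105,"rx":0,"ry":0,"rz":-0.01,"jaw":0.0}
  ],
  "grip_force": 12
}}

```text
time: 3.45
position: [0.471, 0.0781, 0.0954]
tool_rot: [1.818, 2.56, 0.002]
ft_force: [1.0, -0.5, 2.6]
grip_width: 0.129
```

```bash
python3 - <<'E'
from h import *
s=ctrl.get_state();print(s['time'],s['position'],s['joint_positions'].round(2),s['grip_width'],s['ft_force'],Ro.from_rotvec(s['tool_rot']).as_matrix().round(3))
# bar arc in tool frame
R=Ro.from_rotvec(s['tool_rot']);P=(.5759,.1131,.3361)
for a in (.2,.4,.6,.8,1,1.2,1.4,1.55,1.65,1.7,1.75):
    f=lambda t:np.array([(.07-.182*np.cos(t)-.003*0),0,.11+.182*np.sin(t+.0165)])
    d=f(a)-f(0);c,q=np.cos(.3361),np.sin(.3361);print(a,R.inv().apply([c*d[0],q*d[0],d[2]]).round(3))
E
```

```text
3.45 [0.47097657 0.07812575 0.09542515] [ 0.55  0.12 -0.8   2.    0.1   1.06  0.04] 0.1292851769977406 [ 0.9672885  -0.50584752  2.6084865 ] [[-0.33   0.944  0.002]
 [ 0.944  0.33  -0.   ]
 [-0.001  0.002 -1.   ]]
0.2 [-0.     0.004 -0.036]
0.4 [-0.     0.015 -0.071]
0.6 [-0.     0.032 -0.102]
0.8 [-0.     0.055 -0.13 ]
1 [-0.     0.084 -0.152]
1.2 [-0.     0.116 -0.167]
1.4 [-0.     0.151 -0.176]
1.55 [-0.     0.179 -0.179]
1.65 [-0.     0.197 -0.178]
1.7 [-0.     0.206 -0.177]
1.75 [-0.     0.215 -0.175]
```

Request:
{"fn": "carry_out", "kwargs": {
  "commands": [
    {"tx":0,"ty":0.001,"tz":-0.018,"rx":0,"ry":0,"rz":0,"jaw":0},
    {"tx":0,"ty":0.004,"tz":-0.036,"rx":0,"ry":0,"rz":0,"jaw":0},
    {"tx":0,"ty":0.009,"tz":-0.054,"rx":0,"ry":0,"rz":0,"jaw":0},
    {"tx":0,"ty":0.015,"tz":-0.071,"rx":0,"ry":0,"rz":0,"jaw":0},
    {"tx":0,"ty":0.023,"tz":-0.087,"rx":0,"ry":0,"rz":0,"jaw":0},
    {"tx":0,"ty":0.032,"tz":-0.102,"rx":0,"ry":0,"rz":0,"jaw":0},
    {"tx":0,"ty":0.043,"tz":-0.117,"rx":0,"ry":0,"rz":0,"jaw":0},
    {"tx":0,"ty":0.055,"tz":-0.13,"rx":0,"ry":0,"rz":0,"jaw":0},
    {"tx":0,"ty":0.069,"tz":-0.142,"rx":0,"ry":0,"rz":0,"jaw":0},
    {"tx":0,"ty":0.084,"tz":-0.152,"rx":0,"ry":0,"rz":0,"jaw":0},
    {"tx":0,"ty":0.1,"tz":-0.16,"rx":0,"ry":0,"rz":0,"jaw":0},
    {"tx":0,"ty":0.1,"tz":-0.16,"rx":0,"ry":0,"rz":0,"jaw":0}
  ]
}}

```text
time: 4.95
position: [0.5644, 0.1111, 0.255]
tool_rot: [-1.818, -2.561, 0.0]
ft_force: [-1.5, -0.4, -0.3]
grip_width: 0.133
```

```bash
python3 - <<'E'
from h import *
s=ctrl.get_state();print(s['time'],s['position'],s['joint_positions'].round(2),s['grip_width'],s['ft_force'])
cv2.imwrite('pics/s3.png',get_image('scene')[:,:,::-1])
E
```

```text
4.95 [0.56442452 0.11113653 0.25500764] [ 0.46  0.23 -0.82  1.57  0.17  1.42 -0.03] 0.13340522892777068 [-1.49872735 -0.40673775 -0.2569041 ]
```

View pics/s3.png

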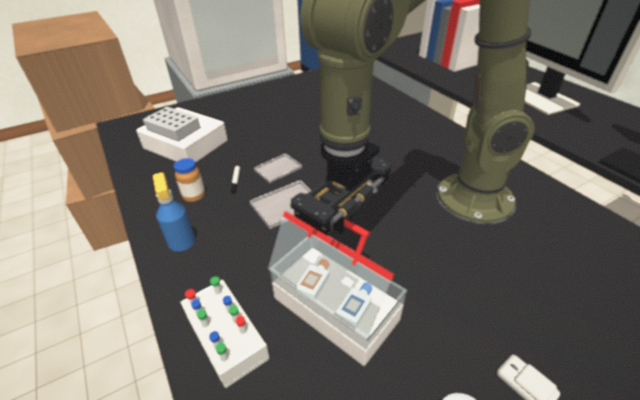

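The flap is following the gripper, with the bar near (355,235) in the scene view. I'll continue past upright.

Request:
{"fn": "carry_out", "kwargs": {
  "commands": [
    {"tx":0,"ty":0.016,"tz":-0.007,"rx":0,"ry":0,"rz":0,"jaw":0},
    {"tx":0,"ty":0.033,"tz":-0.013,"rx":0,"ry":0,"rz":0,"jaw":0},
    {"tx":0,"ty":0.051,"tz":-0.016,"rx":0,"ry":0,"rz":0,"jaw":0},
    {"tx":0,"ty":0.069,"tz":-0.019,"rx":0,"ry":0,"rz":0,"jaw":0},
    {"tx":0,"ty":0.088,"tz":-0.019,"rx":0,"ry":0,"rz":0,"jaw":0},
    {"tx":0,"ty":0.106,"tz":-0.017,"rx":0,"ry":0,"rz":0,"jaw":0},
    {"tx":0,"ty":0.118,"tz":-0.015,"rx":0,"ry":0,"rz":0,"jaw":0},
    {"tx":0,"ty":0.118,"tz":-0.015,"rx":0,"ry":0,"rz":0,"jaw":0}
  ]
}}

```text
time: 6.0
position: [0.6761, 0.1501, 0.2699]
tool_rot: [1.818, 2.561, 0.001]
ft_force: [1.0, -0.5, 1.8]
grip_width: 0.134
```

```bash
python3 - <<'E'
from h import *
s=ctrl.get_state();print(s['time'],s['position'],s['joint_positions'].round(2),s['grip_width'],s['ft_force'])
cv2.imwrite('pics/s4.png',get_image('scene')[:,:,::-1])
E
```

```text
6.0 [0.67609875 0.15013817 0.26985192] [ 0.25  0.5  -0.77  1.23  0.34  1.54 -0.13] 0.1336756032476713 [ 1.00960067 -0.54632271  1.82222111]
```

View pics/s4.png

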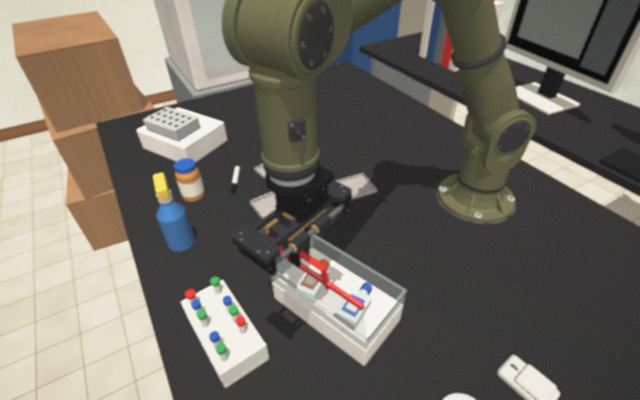

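Measured from the hinge, the bar is 37 mm past upright, so θ is about 1.77. I'll release and go up.

Request:
{"fn": "carry_out", "kwargs": {
  "commands": [
    {"tx":0,"ty":0.004,"tz":0,"rx":0,"ry":0,"rz":0,"jaw":0.5},
    {"tx":0,"ty":0.008,"tz":0,"rx":0,"ry":0,"rz":0,"jaw":0.6},
    {"tx":0,"ty":0.008,"tz":0,"rx":0,"ry":0,"rz":0,"jaw":0.6},
    {"tx":0,"ty":0.008,"tz":-0.03,"rx":0,"ry":0,"rz":0,"jaw":0.6},
    {"tx":0,"ty":0.008,"tz":-0.06,"rx":0,"ry":0,"rz":0,"jaw":0.6},
    {"tx":0,"ty":0.008,"tz":-0.08,"rx":0,"ry":0,"rz":0,"jaw":0.6},
    {"tx":0,"ty":-0.02,"tz":-0.08,"rx":0,"ry":0,"rz":0,"jaw":0.75},
    {"tx":0,"ty":-0.05,"tz":-0.08,"rx":0,"ry":0,"rz":0,"jaw":0.75},
    {"tx":0,"ty":-0.08,"tz":-0.08,"rx":0,"ry":0,"rz":0,"jaw":0.75},
    {"tx":0,"ty":-0.12,"tz":-0.08,"rx":0,"ry":0,"rz":0,"jaw":0.75},
    {"tx":0,"ty":-0.16,"tz":-0.08,"rx":0,"ry":0,"rz":0,"jaw":0.75},
    {"tx":0,"ty":-0.19,"tz":-0.08,"rx":0,"ry":0,"rz":0,"jaw":0.75}
  ]
}}

```text
time: 7.55
position: [0.4948, 0.0869, 0.3495]
tool_rot: [1.819, 2.561, -0.001]
ft_force: [-0.3, -1.4, 0.2]
grip_width: 0.748
```

```bash
python3 - <<'E'
from h import *
s=ctrl.get_state();print(s['time'],s['position'],s['joint_positions'].round(2),s['grip_width'],s['ft_force'])
a=get_image('top')[:,:,::-1]
cv2.imwrite('pics/t5.png',cv2.resize(a[80:240,150:350],None,fx=3.75,fy=3.75,interpolation=2))
w=get_image('wrist')[:,:,::-1]
cv2.imwrite('pics/w5.png',w)
b=get_image('scene')[:,:,::-1]
cv2.imwrite('pics/s5.png',b)
print(plan((.55,.05,.3),2.15))
E
```

```text
7.55 [0.49477108 0.08687216 0.34949873] [ 0.59  0.   -0.81  1.57  0.    1.57  0.12] 0.7482864669540712 [-0.32390327 -1.43091239  0.24407382]
(array([-0.0524,  0.0392,  0.0503]), array([-0.002,  0.003, -1.816]))
```

View pics/t5.png

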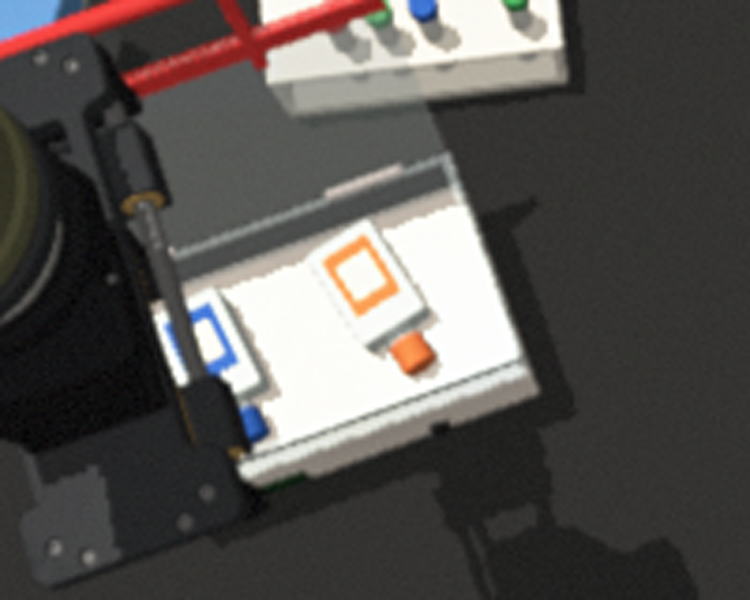

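View pics/w5.png

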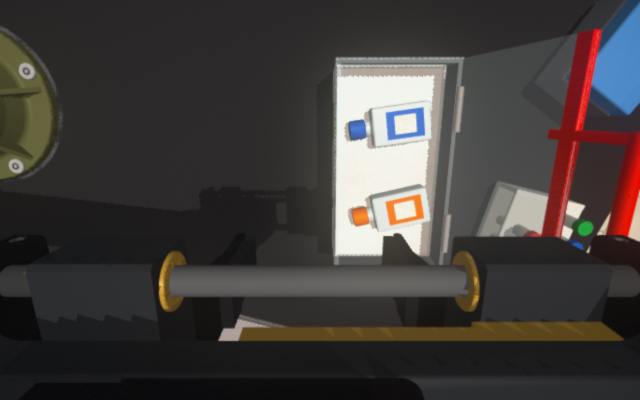

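View pics/s5.png

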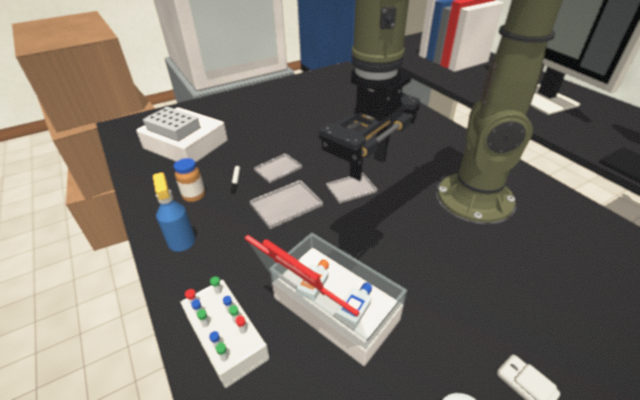

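The flap now stands open by itself, seen past the hinge in all three views. I'll zoom in on the flask for its pose.

```bash
python3 - <<'E'
import cv2
a=cv2.imread('pics/w5.png');cv2.imwrite('pics/w5z.png',cv2.resize(a[170:245,330:440],None,fx=7,fy=7,interpolation=2))
E
```

```text
(no output)
```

View pics/w5z.png

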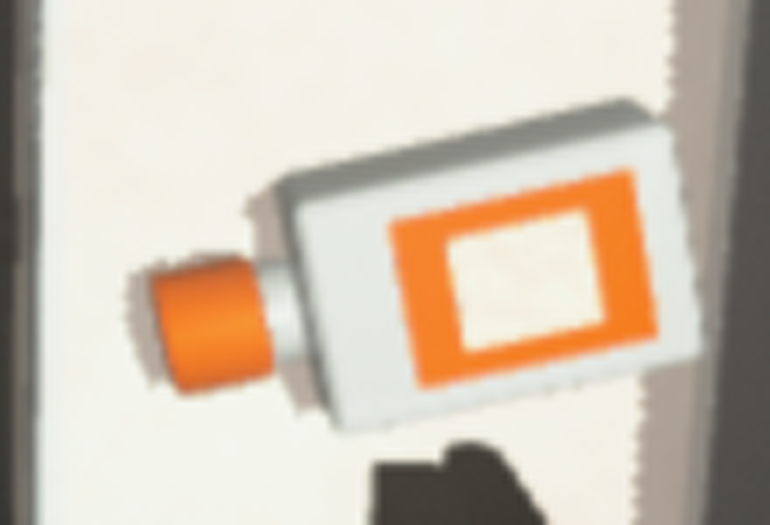

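```bash
python3 - <<'E'
from h import *
from scipy.optimize import least_squares
W=lambda p:((p[0]+.5)/7-.5+330,(p[1]+.5)/7-.5+170)
T=lambda p:((p[0]+.5)/3.75-.5+150,(p[1]+.5)/3.75-.5+80)
cw,ct=camera_info('wrist'),camera_info('top')
L=np.array([(-.036,.024,.087),(.036,.024,.087),(.036,-.024,.087),(-.036,-.024,.087)])
qw=np.array([W(q) for q in [(298,203),(665,122),(702,352),(343,431)]])
qt=np.array([T(q) for q in [(372,344),(312,258),(368,220),(428,303)]])
def w(p):
    c,s=np.cos(p[2]),np.sin(p[2]);return np.c_[p[0]+c*L[:,0]-s*L[:,1],p[1]+s*L[:,0]+c*L[:,1],L[:,2]]
for k in 'wt','w','t':
    r=lambda p:np.concatenate(([ (proj('',w(p),cw)-qw)] if 'w' in k else [])+([(proj('',w(p),ct)-qt)] if 't' in k else [])).ravel()
    f=least_squares(r,[.61,.07,.58]);print(k,f.x.round(4),r(f.x).round(1))
E
```

```text
wt [0.6146 0.0692 0.5745] [-2.3  0.4  0.1 -0.9  0.6  0.6 -1.5  1.5 -2.3 -0.3 -2.1 -1.6 -0.1 -2.4
 -0.1 -0.5]
w [0.6153 0.0699 0.5633] [-1.4 -0.3  1.2 -1.   1.2  0.6 -1.   1. ]
t [0.6116 0.0663 0.6098] [-0.5  0.9 -1.2  0.1  0.4 -1.2  1.3  0.1]
```

Request:
{"fn": "carry_out", "kwargs": {
  "commands": [
    {"tx":0,"ty":0.0,"tz":0,"rx":0,"ry":0,"rz":-0.18,"jaw":0.75},
    {"tx":-0.01,"ty":0.0,"tz":0,"rx":0,"ry":0,"rz":-0.36,"jaw":0.75},
    {"tx":-0.02,"ty":0.02,"tz":0,"rx":0,"ry":0,"rz":-0.54,"jaw":0.75},
    {"tx":-0.03,"ty":0.03,"tz":0,"rx":0,"ry":0,"rz":-0.72,"jaw":0.75},
    {"tx":-0.04,"ty":0.05,"tz":0,"rx":0,"ry":0,"rz":-0.9,"jaw":0.75},
    {"tx":-0.05,"ty":0.065,"tz":0,"rx":0,"ry":0,"rz":-1.08,"jaw":0.75},
    {"tx":-0.05,"ty":0.08,"tz":0,"rx":0,"ry":0,"rz":-1.26,"jaw":0.75},
    {"tx":-0.056,"ty":0.095,"tz":0.01,"rx":0,"ry":0,"rz":-1.44,"jaw":0.75},
    {"tx":-0.056,"ty":0.107,"tz":0.03,"rx":0,"ry":0,"rz":-1.62,"jaw":0.75},
    {"tx":-0.056,"ty":0.107,"tz":0.06,"rx":0,"ry":0,"rz":-1.82,"jaw":0.75},
    {"tx":-0.056,"ty":0.107,"tz":0.08,"rx":0,"ry":0,"rz":-1.82,"jaw":0.75},
    {"tx":-0.056,"ty":0.107,"tz":0.08,"rx":0,"ry":0,"rz":-1.82,"jaw":0.75}
  ]
}}

```text
time: 9.2
position: [0.6153, 0.0694, 0.2677]
tool_rot: [0.901, -3.006, -0.002]
ft_force: [-0.2, 0.3, 0.1]
grip_width: 0.75
```

```bash
python3 - <<'E'
from h import *
s=ctrl.get_state();print(s['time'],s['position'],s['joint_positions'].round(2),s['grip_width'],s['ft_force'])
ci=camera_info('wrist');w=get_image('wrist')[:,:,::-1]
cv2.imwrite('pics/w6.png',w)
cv2.imwrite('pics/s6.png',get_image('scene')[:,:,::-1])
print(plan((.614,.069,.15),2.145))
c,q=np.cos(.575),np.sin(.575)
print(proj('',[(.614-c*.064,.069-q*.064,.0735),(.614-c*.036+.024*q,.069-q*.036-.024*c,.087),(.614-c*.036-.024*q,.069-q*.036+.024*c,.087)],ci))
E
```

```text
9.2 [0.61534887 0.06941779 0.26767566] [ 0.57  0.38 -0.95  1.44  0.3   1.49  1.78] 0.7495302686973168 [-0.16869681  0.30745298  0.11568186]
(array([0.0025, 0.0006, 0.1203]), array([-0.   ,  0.001,  0.009]))
[[319.77036314 118.4074516 ]
 [295.79412412 147.09202118]
 [343.42806464 147.4265858 ]]
```

View pics/w6.png

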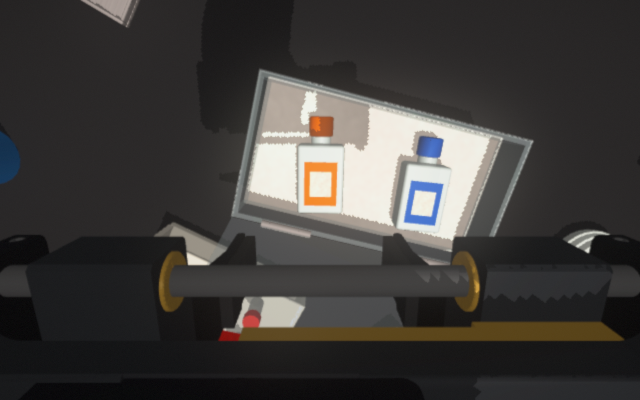

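View pics/s6.png

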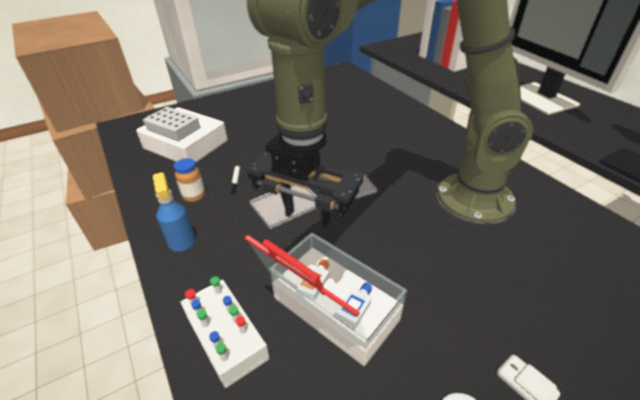

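Request:
{"fn": "carry_out", "kwargs": {
  "commands": [
    {"tx":0.002,"ty":0,"tz":0.035,"rx":0,"ry":0,"rz":0.005,"jaw":0.75},
    {"tx":0.002,"ty":0,"tz":0.07,"rx":0,"ry":0,"rz":0.005,"jaw":0.75},
    {"tx":0.002,"ty":0,"tz":0.105,"rx":0,"ry":0,"rz":0.005,"jaw":0.75},
    {"tx":0.002,"ty":0,"tz":0.135,"rx":0,"ry":0,"rz":0.005,"jaw":0.75},
    {"tx":0.002,"ty":0,"tz":0.165,"rx":0,"ry":0,"rz":0.005,"jaw":0.75},
    {"tx":0.002,"ty":0,"tz":0.185,"rx":0,"ry":0,"rz":0.005,"jaw":0.75},
    {"tx":0.002,"ty":0,"tz":0.195,"rx":0,"ry":0,"rz":0.005,"jaw":0.75},
    {"tx":0.002,"ty":0,"tz":0.202,"rx":0,"ry":0,"rz":0.005,"jaw":0.75},
    {"tx":0.002,"ty":0,"tz":0.202,"rx":0,"ry":0,"rz":0.005,"jaw":0.75}
  ]
}}

```text
time: 10.42
position: [0.6144, 0.0687, 0.0678]
tool_rot: [-0.898, 3.01, -0.0]
ft_force: [-0.5, -0.0, 0.2]
grip_width: 0.746
```

```bash
python3 - <<'E'
from h import *
s=ctrl.get_state();print(s['time'],s['position'],s['joint_positions'].round(2),s['grip_width'],s['ft_force'])
ci=camera_info('wrist');w=get_image('wrist')[:,:,::-1]
cv2.imwrite('pics/w7.png',w)
E
```

```text
10.425 [0.61444026 0.06865112 0.06780208] [ 0.52  0.52 -0.87  1.68  0.43  1.14  1.69] 0.7458166245839121 [-0.53831647 -0.01828264  0.2194764 ]
```

View pics/w7.png

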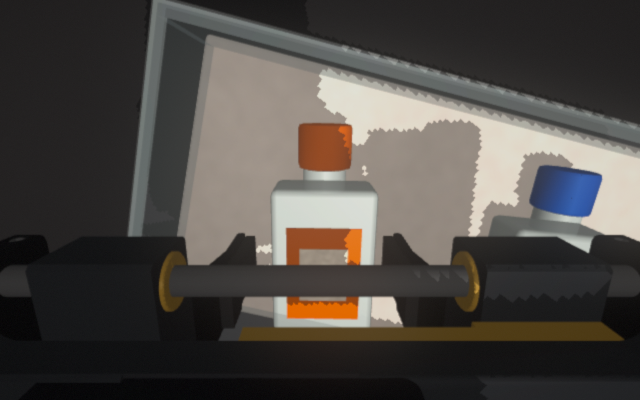

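The flask body at (325,250) sits between the fingers. I'll lower 2 mm more and close.

Request:
{"fn": "carry_out", "kwargs": {
  "commands": [
    {"tx":0,"ty":0,"tz":0.003,"rx":0,"ry":0,"rz":0,"jaw":0.7},
    {"tx":0,"ty":0,"tz":0.003,"rx":0,"ry":0,"rz":0,"jaw":0.62},
    {"tx":0,"ty":0,"tz":0.003,"rx":0,"ry":0,"rz":0,"jaw":0.5},
    {"tx":0,"ty":0,"tz":0.003,"rx":0,"ry":0,"rz":0,"jaw":0.4},
    {"tx":0,"ty":0,"tz":0.003,"rx":0,"ry":0,"rz":0,"jaw":0.4},
    {"tx":0,"ty":0,"tz":-0.015,"rx":0,"ry":0,"rz":0,"jaw":0.4},
    {"tx":0,"ty":0,"tz":-0.035,"rx":0,"ry":0,"rz":0,"jaw":0.4},
    {"tx":0,"ty":0,"tz":-0.06,"rx":0,"ry":0,"rz":0,"jaw":0.4},
    {"tx":0,"ty":0,"tz":-0.085,"rx":0,"ry":0,"rz":0,"jaw":0.4},
    {"tx":0,"ty":0,"tz":-0.11,"rx":0,"ry":0,"rz":0,"jaw":0.4},
    {"tx":0,"ty":0,"tz":-0.13,"rx":0,"ry":0,"rz":0,"jaw":0.4},
    {"tx":0,"ty":0,"tz":-0.14,"rx":0,"ry":0,"rz":0,"jaw":0.4}
  ],
  "grip_force": 25
}}

```text
time: 11.98
position: [0.6147, 0.0688, 0.2095]
tool_rot: [-0.898, 3.008, -0.001]
ft_force: [-0.7, -0.8, -1.3]
grip_width: 0.553
```

```bash
python3 - <<'E'
from h import *
s=ctrl.get_state();print(s['time'],s['position'],s['joint_positions'].round(2),s['grip_width'],s['ft_force'])
ci=camera_info('wrist');w=get_image('wrist')[:,:,::-1]
cv2.imwrite('pics/w8.png',w)
t=.048;c,q=np.cos(t),np.sin(t);x=.5113+.012*c,-.2737+.012*q
print(x,plan((*x,.205),t+np.pi/2))
E
```

```text
11.975 [0.61473985 0.06881787 0.20954248] [ 0.57  0.4  -0.93  1.53  0.33  1.37  1.76] 0.5526401043932997 [-0.73026708 -0.80188541 -1.26804524]
(np.float64(0.5232861786540042), np.float64(-0.273124221158521)) (array([ 0.2642, -0.2357,  0.0049]), array([-0.001,  0.003,  0.532]))
```

View pics/w8.png

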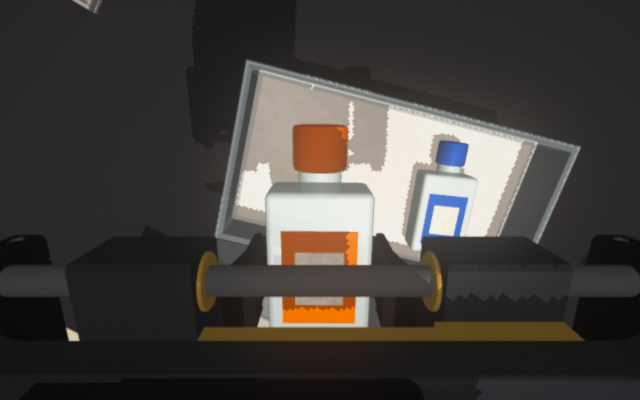

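Flask held with opening 48 mm and its underside at about 0.20 m. The blue flask is untouched. I'll carry it to the tray.

Request:
{"fn": "carry_out", "kwargs": {
  "commands": [
    {"tx":0.01,"ty":-0.01,"tz":0,"rx":0,"ry":0,"rz":0.02,"jaw":0.4},
    {"tx":0.035,"ty":-0.03,"tz":0,"rx":0,"ry":0,"rz":0.07,"jaw":0.4},
    {"tx":0.07,"ty":-0.06,"tz":0,"rx":0,"ry":0,"rz":0.14,"jaw":0.4},
    {"tx":0.105,"ty":-0.09,"tz":0,"rx":0,"ry":0,"rz":0.21,"jaw":0.4},
    {"tx":0.14,"ty":-0.12,"tz":0,"rx":0,"ry":0,"rz":0.28,"jaw":0.4},
    {"tx":0.175,"ty":-0.15,"tz":0,"rx":0,"ry":0,"rz":0.35,"jaw":0.4},
    {"tx":0.21,"ty":-0.18,"tz":0,"rx":0,"ry":0,"rz":0.42,"jaw":0.4},
    {"tx":0.24,"ty":-0.21,"tz":0.005,"rx":0,"ry":0,"rz":0.49,"jaw":0.4},
    {"tx":0.258,"ty":-0.23,"tz":0.005,"rx":0,"ry":0,"rz":0.53,"jaw":0.4},
    {"tx":0.264,"ty":-0.236,"tz":0.005,"rx":0,"ry":0,"rz":0.532,"jaw":0.4},
    {"tx":0.264,"ty":-0.236,"tz":0.005,"rx":0,"ry":0,"rz":0.532,"jaw":0.4}
  ]
}}

```text
time: 13.4
position: [0.5233, -0.2725, 0.2024]
tool_rot: [-0.078, 3.14, 0.002]
ft_force: [-0.1, -0.1, -1.5]
grip_width: 0.544
```

```bash
python3 - <<'E'
from h import *
s=ctrl.get_state();print(s['time'],s['position'],s['joint_positions'].round(2),s['grip_width'],s['ft_force'])
ci=camera_info('wrist');w=get_image('wrist')[:,:,::-1]
cv2.imwrite('pics/w9.png',w)
t=.048;c,q=np.cos(t),np.sin(t);x=.5113+.012*c,-.2737+.012*q
print(x,plan((*x,.010),t+np.pi/2))
E
```

```text
13.4 [ 0.52332176 -0.27249529  0.20239331] [ 1.05  0.28 -0.74  1.61  0.19  1.32  1.91] 0.5443476774147534 [-0.1113544  -0.0810313  -1.52789166]
(np.float64(0.5232861786540042), np.float64(-0.273124221158521)) (array([ 0.0005, -0.0018,  0.1926]), array([0.001, 0.001, 0.003]))
```

View pics/w9.png

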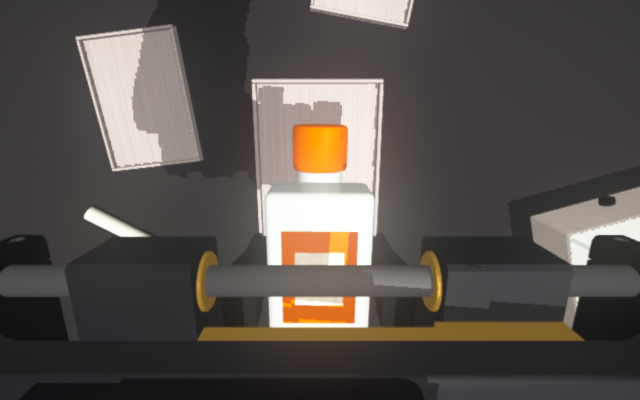

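The tray (252–383 px wide) is centred under the flask. I'll lower it slowly and leave the final few mm for contact checks.

Request:
{"fn": "carry_out", "kwargs": {
  "commands": [
    {"tx":0,"ty":-0.001,"tz":0.02,"rx":0,"ry":0,"rz":0,"jaw":0.4},
    {"tx":0,"ty":-0.001,"tz":0.045,"rx":0,"ry":0,"rz":0,"jaw":0.4},
    {"tx":0,"ty":-0.001,"tz":0.075,"rx":0,"ry":0,"rz":0,"jaw":0.4},
    {"tx":0,"ty":-0.001,"tz":0.105,"rx":0,"ry":0,"rz":0,"jaw":0.4},
    {"tx":0,"ty":-0.001,"tz":0.135,"rx":0,"ry":0,"rz":0,"jaw":0.4},
    {"tx":0,"ty":-0.001,"tz":0.16,"rx":0,"ry":0,"rz":0,"jaw":0.4},
    {"tx":0,"ty":-0.001,"tz":0.175,"rx":0,"ry":0,"rz":0,"jaw":0.4},
    {"tx":0,"ty":-0.001,"tz":0.183,"rx":0,"ry":0,"rz":0,"jaw":0.4},
    {"tx":0,"ty":-0.001,"tz":0.187,"rx":0,"ry":0,"rz":0,"jaw":0.4},
    {"tx":0,"ty":-0.001,"tz":0.189,"rx":0,"ry":0,"rz":0,"jaw":0.4},
    {"tx":0,"ty":-0.001,"tz":0.189,"rx":0,"ry":0,"rz":0,"jaw":0.4}
  ]
}}

```text
time: 14.82
position: [0.5231, -0.2747, 0.014]
tool_rot: [-0.076, 3.14, -0.001]
ft_force: [-0.8, 0.5, -0.8]
grip_width: 0.552
```

Request:
{"fn": "carry_out", "kwargs": {
  "commands": [
    {"tx":0,"ty":0,"tz":0.002,"rx":0,"ry":0,"rz":0,"jaw":0.4},
    {"tx":0,"ty":0,"tz":0.002,"rx":0,"ry":0,"rz":0,"jaw":0.4}
  ]
}}

```text
time: 15.08
position: [0.5228, -0.2746, 0.0116]
tool_rot: [0.076, -3.141, 0.0]
ft_force: [-0.1, -1.2, -0.6]
grip_width: 0.548
```

Request:
{"fn": "carry_out", "kwargs": {
  "commands": [
    {"tx":0,"ty":0,"tz":0.001,"rx":0,"ry":0,"rz":0,"jaw":0.4},
    {"tx":0,"ty":0,"tz":0.001,"rx":0,"ry":0,"rz":0,"jaw":0.4}
  ]
}}

```text
time: 15.32
position: [0.5228, -0.2746, 0.0105]
tool_rot: [0.076, -3.141, 0.0]
ft_force: [0.3, -1.0, -1.1]
grip_width: 0.553
```

Request:
{"fn": "carry_out", "kwargs": {
  "commands": [
    {"tx":0,"ty":0,"tz":0.001,"rx":0,"ry":0,"rz":0,"jaw":0.4},
    {"tx":0,"ty":0,"tz":0.001,"rx":0,"ry":0,"rz":0,"jaw":0.4}
  ]
}}

```text
time: 15.58
position: [0.5227, -0.2745, 0.0094]
tool_rot: [0.076, -3.14, -0.0]
ft_force: [0.5, 0.3, -1.1]
grip_width: 0.551
```

Request:
{"fn": "carry_out", "kwargs": {
  "commands": [
    {"tx":0,"ty":0,"tz":0.001,"rx":0,"ry":0,"rz":0,"jaw":0.4},
    {"tx":0,"ty":0,"tz":0.001,"rx":0,"ry":0,"rz":0,"jaw":0.4}
  ]
}}

```text
time: 15.82
position: [0.5229, -0.2746, 0.0086]
tool_rot: [-0.076, 3.141, -0.0]
ft_force: [-0.2, 0.3, 0.3]
grip_width: 0.547
```

Request:
{"fn": "carry_out", "kwargs": {
  "commands": [
    {"tx":0,"ty":0,"tz":0.001,"rx":0,"ry":0,"rz":0,"jaw":0.4},
    {"tx":0,"ty":0,"tz":0.001,"rx":0,"ry":0,"rz":0,"jaw":0.4}
  ]
}}

```text
time: 16.08
position: [0.5229, -0.2746, 0.0086]
tool_rot: [0.076, -3.14, 0.001]
ft_force: [-3.7, 0.1, 6.5]
grip_width: 0.552
```

Contact with the tray floor (6.5 N upward). I'll open and retreat upwards.

Request:
{"fn": "carry_out", "kwargs": {
  "commands": [
    {"tx":0,"ty":0,"tz":-0.001,"rx":0,"ry":0,"rz":0,"jaw":0.58},
    {"tx":0,"ty":0,"tz":-0.001,"rx":0,"ry":0,"rz":0,"jaw":0.65},
    {"tx":0,"ty":0,"tz":-0.001,"rx":0,"ry":0,"rz":0,"jaw":0.75},
    {"tx":0,"ty":0,"tz":-0.001,"rx":0,"ry":0,"rz":0,"jaw":0.75},
    {"tx":0,"ty":0,"tz":-0.001,"rx":0,"ry":0,"rz":0,"jaw":0.75},
    {"tx":0,"ty":0,"tz":-0.02,"rx":0,"ry":0,"rz":0,"jaw":0.75},
    {"tx":0,"ty":0,"tz":-0.05,"rx":0,"ry":0,"rz":0,"jaw":0.75},
    {"tx":0,"ty":0,"tz":-0.1,"rx":0,"ry":0,"rz":0,"jaw":0.75},
    {"tx":0,"ty":0,"tz":-0.15,"rx":0,"ry":0,"rz":0,"jaw":0.75},
    {"tx":0,"ty":0,"tz":-0.2,"rx":0,"ry":0,"rz":0,"jaw":0.6},
    {"tx":0,"ty":0,"tz":-0.25,"rx":0,"ry":0,"rz":0,"jaw":0.6},
    {"tx":0,"ty":0,"tz":-0.3,"rx":0,"ry":0,"rz":0,"jaw":0.6}
  ]
}}

```text
time: 17.58
position: [0.5227, -0.2739, 0.3109]
tool_rot: [-0.077, 3.139, -0.002]
ft_force: [0.6, 0.0, 0.2]
grip_width: 0.608
```

```bash
python3 - <<'E'
from h import *
s=ctrl.get_state();print(s['time'],s['position'],s['joint_positions'].round(2),s['grip_width'],s['ft_force'])
ci=camera_info('wrist');w=get_image('wrist')[:,:,::-1]
cv2.imwrite('pics/w10.png',w)
cv2.imwrite('pics/t10.png',get_image('top')[:,:,::-1])
h=np.array([.642,.1362]);u=np.array([np.cos(.336),np.sin(.336)])
p=h+u*.0502-0*u
print(p,plan((*p,.37),.336),plan((.50,-.1,.37),.336))
E
```

```text
17.575 [ 0.52274557 -0.27394786  0.31093556] [ 1.06  0.23 -0.75  1.44  0.16  1.52  1.94] 0.6076841579940812 [0.55973396 0.00821815 0.24924013]
[0.68939287 0.15275161] (array([-0.1851,  0.4185, -0.0555]), array([1.000e-03, 1.300e-02, 1.284e+00])) (array([ 0.0165,  0.1753, -0.0559]), array([1.000e-03, 1.300e-02, 1.284e+00]))
```

View pics/w10.png

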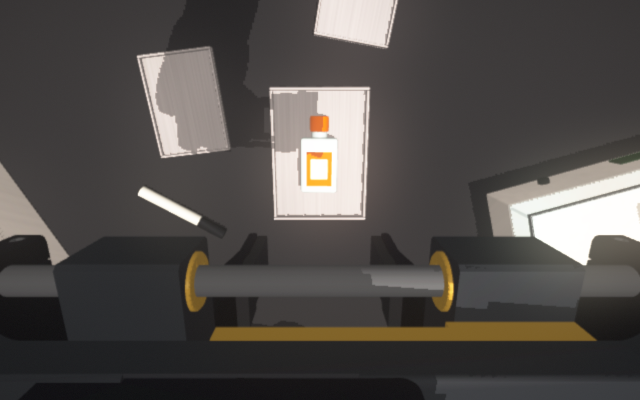

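View pics/t10.png

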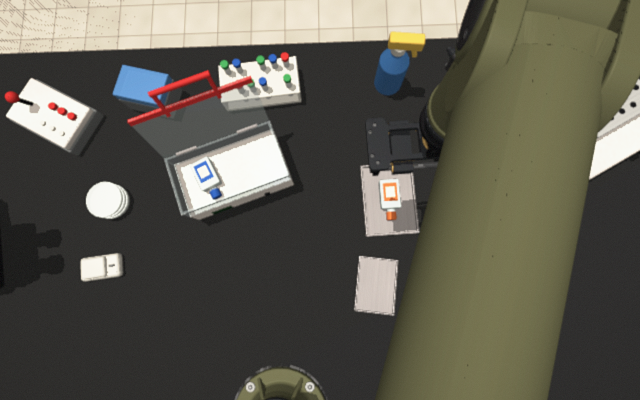

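The orange flask lies flat inside the tray near (390,197) in the top view. Next I'll check the bar's predicted place against the top view.

```bash
python3 - <<'E'
from h import *
h=np.array([.642,.1362]);u=np.array([np.cos(.336),np.sin(.336)]);n=np.array([-u[1],u[0]])
for a in (1.75,1.85):
    p=h+u*(-.182*np.cos(a+.0165));z=.11+.182*np.sin(a+.0165)
    print(a,p,z,proj('top',[(*(p+k*n),z) for k in (.06,0,-.06)]).round(1).tolist())
a=cv2.imread('pics/t10.png');cv2.imwrite('pics/t10z.png',cv2.resize(a[55:140,115:265],None,fx=5,fy=5,interpolation=2))
E
```

```text
1.75 [0.67541211 0.14786893] 0.2885258162608522 [[150.5, 102.4], [181.0, 91.5], [211.4, 80.6]]
1.85 [0.69207139 0.15368707] 0.28410071216948746 [[149.1, 95.1], [179.3, 84.4], [209.4, 73.6]]
```

View pics/t10z.png

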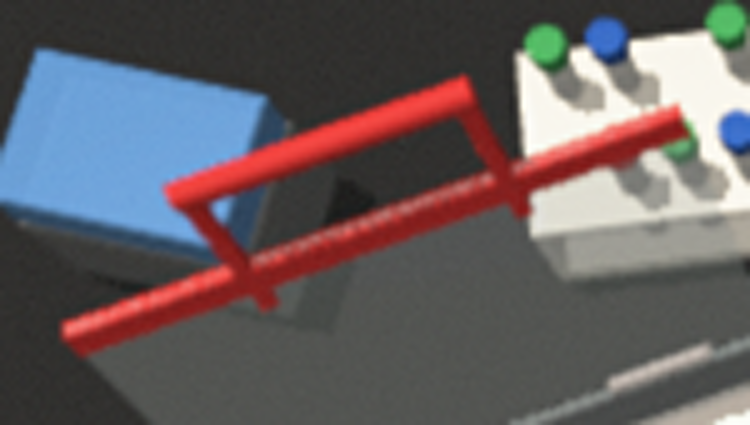

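Request:
{"fn": "carry_out", "kwargs": {
  "commands": [
    {"tx":-0.01,"ty":0.03,"tz":-0.03,"rx":0,"ry":0,"rz":0.1,"jaw":0.6},
    {"tx":-0.03,"ty":0.07,"tz":-0.055,"rx":0,"ry":0,"rz":0.22,"jaw":0.6},
    {"tx":-0.05,"ty":0.11,"tz":-0.055,"rx":0,"ry":0,"rz":0.34,"jaw":0.6},
    {"tx":-0.07,"ty":0.15,"tz":-0.055,"rx":0,"ry":0.01,"rz":0.46,"jaw":0.6},
    {"tx":-0.085,"ty":0.19,"tz":-0.055,"rx":0,"ry":0.01,"rz":0.58,"jaw":0.6},
    {"tx":-0.105,"ty":0.23,"tz":-0.055,"rx":0,"ry":0.01,"rz":0.7,"jaw":0.6},
    {"tx":-0.12,"ty":0.27,"tz":-0.055,"rx":0,"ry":0.01,"rz":0.82,"jaw":0.6},
    {"tx":-0.14,"ty":0.31,"tz":-0.055,"rx":0,"ry":0.01,"rz":0.94,"jaw":0.6},
    {"tx":-0.155,"ty":0.35,"tz":-0.055,"rx":0,"ry":0.01,"rz":1.06,"jaw":0.6},
    {"tx":-0.175,"ty":0.39,"tz":-0.055,"rx":0,"ry":0.013,"rz":1.18,"jaw":0.6},
    {"tx":-0.188,"ty":0.42,"tz":-0.055,"rx":0,"ry":0.013,"rz":1.284,"jaw":0.6},
    {"tx":-0.188,"ty":0.42,"tz":-0.055,"rx":0,"ry":0.013,"rz":1.284,"jaw":0.6}
  ]
}}

```text
time: 19.18
position: [0.6894, 0.1583, 0.3621]
tool_rot: [-1.804, -2.554, -0.001]
ft_force: [-0.3, 0.2, -0.2]
grip_width: 0.6
```

```bash
python3 - <<'E'
from h import *
s=ctrl.get_state();print(s['time'],s['position'],s['joint_positions'].round(2),s['grip_width'],s['ft_force'])
print(plan((.692,.1537,.265),.336))
cv2.imwrite('pics/w11.png',get_image('wrist')[:,:,::-1])
E
```

```text
19.175 [0.68942839 0.15828497 0.36213953] [ 0.15  0.53 -0.71  0.99  0.33  1.73 -0.1 ] 0.6000001537018402 [-0.34069865  0.18945092 -0.17610839]
(array([-0.0064,  0.0017,  0.0971]), array([-0.008, -0.012,  0.005]))
```

View pics/w11.png

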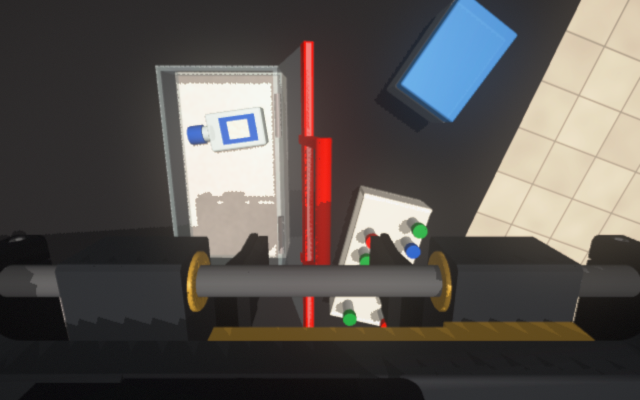

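The bar (u≈323) is centred between the open fingers. I'll descend and grip.

Request:
{"fn": "carry_out", "kwargs": {
  "commands": [
    {"tx":-0.006,"ty":0.002,"tz":0.03,"rx":-0.008,"ry":-0.012,"rz":0.005,"jaw":0.6},
    {"tx":-0.006,"ty":0.002,"tz":0.06,"rx":-0.008,"ry":-0.012,"rz":0.005,"jaw":0.6},
    {"tx":-0.006,"ty":0.002,"tz":0.085,"rx":-0.008,"ry":-0.012,"rz":0.005,"jaw":0.6},
    {"tx":-0.006,"ty":0.002,"tz":0.097,"rx":-0.008,"ry":-0.012,"rz":0.005,"jaw":0.6},
    {"tx":-0.006,"ty":0.002,"tz":0.097,"rx":-0.008,"ry":-0.012,"rz":0.005,"jaw":0.3},
    {"tx":-0.006,"ty":0.002,"tz":0.097,"rx":-0.008,"ry":-0.012,"rz":0.005,"jaw":0},
    {"tx":-0.006,"ty":0.002,"tz":0.097,"rx":-0.008,"ry":-0.012,"rz":0.005,"jaw":0},
    {"tx":-0.006,"ty":0.002,"tz":0.097,"rx":-0.008,"ry":-0.012,"rz":0.005,"jaw":0},
    {"tx":-0.006,"ty":0.002,"tz":0.097,"rx":-0.008,"ry":-0.012,"rz":0.005,"jaw":0}
  ],
  "grip_force": 12
}}

```text
time: 20.35
position: [0.6935, 0.1499, 0.2658]
tool_rot: [1.825, 2.554, -0.0]
ft_force: [1.3, -0.1, 1.0]
grip_width: 0.129
```

```bash
python3 - <<'E'
from h import *
s=ctrl.get_state();print(s['time'],s['position'],s['joint_positions'].round(2),s['grip_width'],s['ft_force'])
f=lambda t:np.array([-.182*np.cos(t+.0165),.182*np.sin(t+.0165)])
for a in (1.75,1.65,1.55,1.45,1.35,1.25,1.15,1.05,.95,.85,.75,.65,.55,.45,.35,.25,.15,.07,0.03,0):
    d=f(a)-f(1.85);print(a,'ty %.3f tz %.3f'%(d[0],-d[1]))
E
```

```text
20.35 [0.69346714 0.14990896 0.26582437] [ 0.2   0.52 -0.71  1.19  0.33  1.54 -0.12] 0.12937024119242396 [ 1.26562052 -0.06823687  1.03967866]
1.75 ty -0.018 tz -0.004
1.65 ty -0.036 tz -0.007
1.55 ty -0.054 tz -0.008
1.45 ty -0.072 tz -0.007
1.35 ty -0.090 tz -0.004
1.25 ty -0.108 tz 0.000
1.15 ty -0.125 tz 0.007
1.05 ty -0.141 tz 0.015
0.95 ty -0.156 tz 0.024
0.85 ty -0.171 tz 0.035
0.75 ty -0.184 tz 0.048
0.65 ty -0.196 tz 0.062
0.55 ty -0.207 tz 0.076
0.45 ty -0.216 tz 0.092
0.35 ty -0.223 tz 0.109
0.25 ty -0.229 tz 0.126
0.15 ty -0.233 tz 0.144
0.07 ty -0.234 tz 0.158
0.03 ty -0.235 tz 0.166
0 ty -0.235 tz 0.171
```

Request:
{"fn": "carry_out", "kwargs": {
  "commands": [
    {"tx":0,"ty":-0.018,"tz":-0.004,"rx":0,"ry":0,"rz":0,"jaw":0},
    {"tx":0,"ty":-0.036,"tz":-0.007,"rx":0,"ry":0,"rz":0,"jaw":0},
    {"tx":0,"ty":-0.054,"tz":-0.008,"rx":0,"ry":0,"rz":0,"jaw":0},
    {"tx":0,"ty":-0.072,"tz":-0.007,"rx":0,"ry":0,"rz":0,"jaw":0},
    {"tx":0,"ty":-0.09,"tz":-0.004,"rx":0,"ry":0,"rz":0,"jaw":0},
    {"tx":0,"ty":-0.108,"tz":0,"rx":0,"ry":0,"rz":0,"jaw":0},
    {"tx":0,"ty":-0.125,"tz":0.007,"rx":0,"ry":0,"rz":0,"jaw":0},
    {"tx":0,"ty":-0.141,"tz":0.015,"rx":0,"ry":0,"rz":0,"jaw":0},
    {"tx":0,"ty":-0.156,"tz":0.024,"rx":0,"ry":0,"rz":0,"jaw":0},
    {"tx":0,"ty":-0.171,"tz":0.035,"rx":0,"ry":0,"rz":0,"jaw":0},
    {"tx":0,"ty":-0.171,"tz":0.035,"rx":0,"ry":0,"rz":0,"jaw":0}
  ]
}}

```text
time: 21.72
position: [0.5307, 0.0934, 0.2297]
tool_rot: [1.826, 2.554, -0.004]
ft_force: [0.6, -1.3, -1.6]
grip_width: 0.129
```

```bash
python3 - <<'E'
from h import *
s=ctrl.get_state();print(s['time'],s['position'],s['joint_positions'].round(2),s['grip_width'],s['ft_force'])
h=np.array([.642,.1362]);u=np.array([np.cos(.336),np.sin(.336)]);print((s['position'][:2]-h)@u,s['position'][2]+.019-.11)
print(plan((.4710,.0770,.0945),.336))
E
```

```text
21.725 [0.53065897 0.09343741 0.22965691] [ 0.47  0.14 -0.76  1.7   0.1   1.35  0.03] 0.12931986982648952 [ 0.62699241 -1.25434519 -1.60329652]
-0.11921436223037939 0.1386569054315207
(array([ 0.0042, -0.0617,  0.1352]), array([-0.001,  0.003, -0.007]))
```

Request:
{"fn": "carry_out", "kwargs": {
  "commands": [
    {"tx":0,"ty":-0.013,"tz":0.013,"rx":0,"ry":0,"rz":0,"jaw":0},
    {"tx":0,"ty":-0.025,"tz":0.027,"rx":0,"ry":0,"rz":0,"jaw":0},
    {"tx":0.001,"ty":-0.035,"tz":0.041,"rx":0,"ry":0,"rz":0,"jaw":0},
    {"tx":0.001,"ty":-0.044,"tz":0.057,"rx":0,"ry":0,"rz":0,"jaw":0},
    {"tx":0.002,"ty":-0.051,"tz":0.074,"rx":0,"ry":0,"rz":0,"jaw":0},
    {"tx":0.002,"ty":-0.056,"tz":0.091,"rx":0,"ry":0,"rz":0,"jaw":0},
    {"tx":0.003,"ty":-0.06,"tz":0.108,"rx":0,"ry":0,"rz":0,"jaw":0},
    {"tx":0.003,"ty":-0.062,"tz":0.122,"rx":0,"ry":0,"rz":0,"jaw":0},
    {"tx":0.003,"ty":-0.062,"tz":0.132,"rx":0,"ry":0,"rz":0,"jaw":0},
    {"tx":0.003,"ty":-0.062,"tz":0.134,"rx":0,"ry":0,"rz":0,"jaw":0},
    {"tx":0.003,"ty":-0.062,"tz":0.134,"rx":0,"ry":0,"rz":0,"jaw":0}
  ]
}}

```text
time: 23.1
position: [0.4721, 0.0749, 0.0959]
tool_rot: [1.826, 2.553, -0.005]
ft_force: [-1.0, -5.9, -0.3]
grip_width: 0.136
```

Request:
{"fn": "carry_out", "kwargs": {
  "commands": [
    {"tx":0,"ty":0,"tz":0,"rx":0,"ry":0,"rz":0,"jaw":0.3},
    {"tx":0,"ty":0,"tz":0,"rx":0,"ry":0,"rz":0,"jaw":0.43},
    {"tx":0,"ty":0,"tz":0,"rx":0,"ry":0,"rz":0,"jaw":0.43},
    {"tx":0,"ty":0,"tz":-0.03,"rx":0,"ry":0,"rz":0,"jaw":0.43},
    {"tx":0,"ty":0,"tz":-0.07,"rx":0,"ry":0,"rz":0,"jaw":0.43},
    {"tx":0,"ty":0,"tz":-0.12,"rx":0,"ry":0,"rz":0,"jaw":0.43},
    {"tx":0,"ty":0,"tz":-0.17,"rx":0,"ry":0,"rz":0,"jaw":0.43},
    {"tx":-0.04,"ty":0,"tz":-0.2,"rx":0,"ry":0,"rz":0,"jaw":0.43},
    {"tx":-0.09,"ty":0,"tz":-0.2,"rx":0,"ry":0,"rz":0,"jaw":0.43},
    {"tx":-0.13,"ty":0,"tz":-0.2,"rx":0,"ry":0,"rz":0,"jaw":0.43},
    {"tx":-0.13,"ty":0,"tz":-0.2,"rx":0,"ry":0,"rz":0,"jaw":0.43}
  ]
}}

```text
time: 24.48
position: [0.5143, -0.0496, 0.296]
tool_rot: [1.833, 2.549, -0.002]
ft_force: [0.2, -0.7, -0.7]
grip_width: 0.431
```

```bash
python3 - <<'E'
from h import *
s=ctrl.get_state();print(s['time'],s['position'],s['joint_positions'].round(2),s['grip_width'],s['ft_force'])
cv2.imwrite('pics/s12.png',get_image('scene')[:,:,::-1])
cv2.imwrite('pics/t12.png',get_image('top')[:,:,::-1])
E
```

```text
24.475 [ 0.51430695 -0.0495754   0.29604067] [ 0.65  0.04 -0.62  1.64  0.02  1.47  0.35] 0.4305810465140997 [ 0.20635769 -0.68737939 -0.66772938]
```

View pics/s12.png

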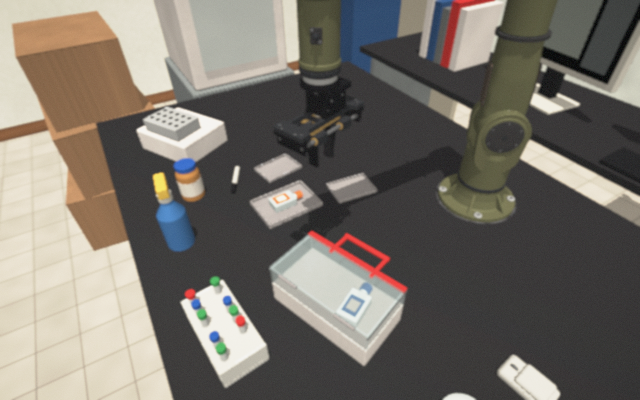

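View pics/t12.png

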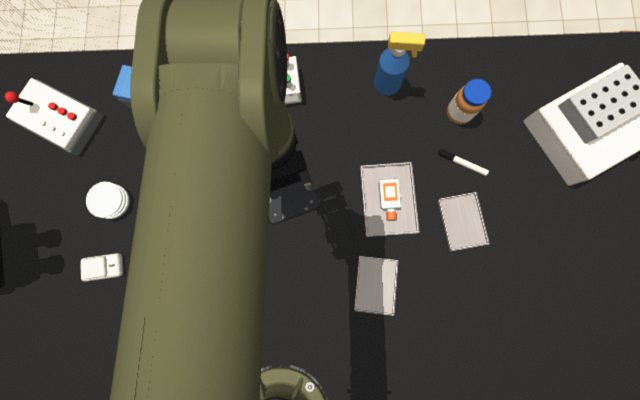

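The scene view shows the flap down, the blue flask in its place and the orange one in the tray. I'll compare this numerically with the first picture.

```bash
python3 - <<'E'
from h import *
def red(f):
    im=cv2.imread(f).astype(int)[228:300,265:412];b,g,r=im[...,0],im[...,1],im[...,2]
    m=(r>150)&(g<90)&(b<90);y,x=np.nonzero(m);return m,x.mean()+265,y.mean()+228,m.sum()
def blue(f):
    im=cv2.imread(f).astype(int)[275:325,330:380];b,g,r=im[...,0],im[...,1],im[...,2]
    m=(b-r>35);y,x=np.nonzero(m);return x.mean(),y.mean(),m.sum()
cv2.imwrite('pics/s13.png',get_image('scene')[:,:,::-1])
for f in ('pics/scene0.png','pics/s12.png','pics/s13.png'): print(f,red(f)[1:],blue(f))
print((red('pics/scene0.png')[0]^red('pics/s13.png')[0]).sum())
L=lambda t:(.5759+np.cos(.336)*(.07-.182*np.cos(t)),.1131+np.sin(.336)*(.07-.182*np.cos(t)),.11+.182*np.sin(t+.0165))
print(proj('scene',[L(0),L(.05)]))
print(ctrl.get_state()['qd'].round(3))
E
```

```text
pics/scene0.png (np.float64(361.62982832618025), np.float64(255.9238197424893), np.int64(932)) (np.float64(27.70769230769231), np.float64(23.835897435897436), np.int64(195))
pics/s12.png (np.float64(361.56716417910445), np.float64(255.92004264392324), np.int64(938)) (np.float64(27.58974358974359), np.float64(23.933333333333334), np.int64(195))
pics/s13.png (np.float64(361.7188498402556), np.float64(255.99148029818957), np.int64(939)) (np.float64(27.5765306122449), np.float64(23.903061224489797), np.int64(196))
21
[[366.34914875 246.31958404]
 [366.54800045 243.67035448]]
[-0.01  -0.008 -0.013  0.004  0.004 -0.001  0.002]
```

The flap image is within 0.1 px of its starting place, where 0.05 rad would shift it 2.6 px. The blue flask hasn't moved, so I'm handing in.

```bash
python3 -c "
from bench import ctrl
print(ctrl.close_job())"
```

```text
the job is handed in; nothing more can be done
None
```

The job is handed in at about 24.6 s of the 69 s allowed. It reports no verdict, so what follows rests on my own last checks.

I lifted the flap by its bar to about 1.77 rad and let go, and it leaned back to its stop. I then took out the orange-capped flask, set it down in the largest tray until I felt floor contact (6.5 N), and let go. Last, I gripped the bar again, lowered the flap shut and moved the arm clear.

- **Flap:** in the scene picture the red bar and edge are within about 0.1 px of where they started. Standing open by 0.05 rad would shift them about 2.6 px.
- **Blue-capped flask:** also within about 0.15 px of its starting place.
- **Orange-capped flask:** lies flat well inside the tray rim in the top and scene views. I judged this by eye and did not measure its final pose.
- **Robot:** its fingers were about 0.3 m above the desk, away from everything, with no contact force beyond noise.

No check failed. Two measurements disagreed slightly: the top and scene cameras differed by about 2 mm and 0.01 rad on the chamber pose, and the top and wrist views by about 5 mm and 0.05 rad on the flask pose. I used values in between. My first move call was refused because it left out zero entries; it moved nothing.

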